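# Return the sugar jar to the condiment carousel and hold it turned to the front

### The arm

A 6-joint arm with a two-finger parallel gripper is mounted at the origin on the work surface. World frame = base frame: x ahead of the robot, y to its left, z up, the work surface at z = 0. Lengths are in mm, angles in rad, forces in N, time in s.
With the tool pointing down it reaches from about 250 to 775 mm from the base axis. Payload 4 kg.
Tool frame: the origin (TCP) lies between the finger pads; the fingertips stand 8 mm ahead of it and the grasp point (between the pads) lies 11 mm behind it; x points along the fingers, y is the direction in which the jaws open and shut, and the axes are right-handed (so a half turn about x gives the same grasp; the last joint's range is limited). The gripper opens to 94 mm and grips with 3 to 60 N. Pads are 16 mm wide; open, the fingers measure 119 mm over their backs; the gripper's body (75 mm by 177 mm) begins 78 mm behind the grasp point.
Start: joints at [-1.3, 0.087, 1.371, -0, 1.684, -0.103], TCP at [200.835, -512.042, 190.806] pointing down, gripper open.
Joint ranges: [-3.1, 3.1], [-0.76, 2.03], [0.27, 2.55], [-1.08, 4.22], [0.17, 2.65], [-2.57, 2.57]. Speed limits (rad/s): [2.79, 2.79, 3.14, 3.14, 3.14, 3.14].

### API

Orientations are given as a unit quaternion [w, x, y, z].
In Python, from bench import monitor, vision, hand_in gives the robot as it stands.
- The arm moves only by the tool play_rows, never from a script. Its argument "plan" is a list of rows, each a list of 3 entries, a list of its own where there are three numbers: the turn, a rotation vector about the tool's x, y, z in degrees, then the shift along the tool's x, y, z in mm, then the gripper command: -1 is fully open, 1 is shut, values between are in proportion. A call has 1 to 20 rows; each row is the pose to reach, as a shift and turn from the pose measured when the call began, along the tool's axes at that moment; what a row does not reach only later rows make up. A row lasts 1/12 s, in which the tool goes at most 41.7 mm and 7.16 degrees, less where a joint would pass 70% of its speed; a pose out of reach is approached as far as the arm can. A call with a gripper value outside its range is refused whole. The fingers move at their own pace and stop on an object; "force" is the grip in N (left out, the last holds). Time passes only in rows, so rows that repeat a pose let the fingers close. It gives the time, the measured TCP pose, the force and the opening at its end, in the units of the state.
- monitor.get_state(): the state, without advancing time (a new reading comes with each control period).
- vision.capture(name): name is "side" or "top"; returns the picture (480x640x3 uint8, red, green, blue); there is no depth.
- vision.camera_model(name): a dict with "K" (3x3 intrinsics, pixels), "view" (4x4, takes a point from world to camera coordinates). Camera axes: x right, y down, z forward; pixel columns grow to the right and rows downward; lengths in mm; the calibration is good to about 2 mm. A picture is of the moment at which its call begins. camera_model takes no time and is no camera call.
- hand_in(): hands the job in, once; it reports no verdict.
The state is a dict: "time_s": time; "qpos": joint angles; "joint_vel": joint speeds; "joint_torque": joint torques, N m; "tcp_pos": TCP position; "eef_rot": TCP orientation; "wrist_force": force on the tool from outside, world axes, zero at the start; "torque": the same for the moment, N m; "finger_gap": finger opening in mm.
Only numpy, scipy, OpenCV 4.12 (cv2) and the standard library are available. Lean on these libraries where they do the work, as an engineer would, in place of code of your own. Each camera call takes 0.05 s, during which the arm holds its last target. There are 200 camera calls.

### The job

Put the square sugar jar, upright and fully down, into the empty square well of the condiment carousel without dropping it. Then turn the carousel until that jar faces straight to the front, towards the spoon dish, and keep the carousel still there by its handle: finish while still gripping the handle. Leave the other jars standing in their wells and everything else on the table where it is.

Things in the scene. Friction and masses are not known exactly. Their poses are not given: they have to be found in the camera images.
- sugar_jar: Loose square ceramic sugar jar with brush strokes and a wooden lid, upright on the table left of the carousel; the only square jar. Body 46 x 46 mm from 5 to 66 mm above its underside, foot 42 x 42 x 5 mm, lid to 72 mm, round knob 16 mm across to 84 mm. About 0.2 kg. Origin: centre of its underside; x and y square to its sides, z up. All four sides are alike.
- board: Fixed wooden board that carries the carousel: a disc 250 mm across and 18 mm thick round the carousel's axis, with a tongue 180 mm wide that ends 205 mm from the axis, at the front. Origin: on the carousel's axis, at table height; its x axis points to the FRONT, to the middle of the spoon dish; z up.
- spoon_dish (a point): Middle of the white spoon dish (55 x 165 mm, long across the board) at the board's front end, 166 mm from the carousel's axis along the board's x, at the height of its rim, 30 mm above the table. The front is the direction from the carousel's axis to this point.
- turntable: The carousel's disc, 244 mm across, 16 mm thick; turns freely either way without stops, light friction (0.02 N m). Origin: on its axis, at its underside, 26 mm above the table; x points to the square well, z up. Five wells (steel collars 14 mm high) centred 85 mm from the axis: square at 0 deg, round (inside 54 mm) at 72, 144, 288 with round jars, at 216 empty (anticlockwise from above).
- square_well (a point): Centre of the square well, on the disc's top face (the well's floor), 42 mm above the table. Inside 51 x 51 mm, walls 14 mm high, sides along and across the disc's radius (square to the turntable's x and y axes).
- carousel_handle: Wooden bar handle on the carousel's centre post (12 mm thick); it turns with the disc. 16 mm thick along the turntable's x, 66 mm long along the turntable's y, 30 mm high. Origin: centre of the bar, on the axis, 164 mm above the table (bar from 149 to 179 mm); axes parallel to the turntable's.
- round_jar1: Loose round white jar, 47 mm across, 62 mm high with its lid, in a round well of the carousel (origin: centre of its underside). Leave it in its well.
- round_jar2: Loose round white jar, 47 mm across, 66 mm high with its lid, in a round well of the carousel (origin: centre of its underside). Leave it in its well.
- round_jar3: Loose round white jar, 47 mm across, 58 mm high with its lid, in a round well of the carousel (origin: centre of its underside). Leave it in its well.
- spare_jar: Loose round white jar, 47 mm across, 66 mm high, standing on the table beyond the square jar (origin: centre of its underside). Leave it alone.
- teaspoon: Loose steel teaspoon 112 mm long lying in the spoon dish (origin: near its middle, underside). Leave it alone.
- cup_a: Loose handmade white cup, 90 mm across the rim, 68 mm high, left on the table (origin: centre of its underside). Leave it alone.
- cup_b: Loose handmade white cup, 90 mm across the rim, 68 mm high, right of the carousel (origin: centre of its underside). Leave it alone.
- milk_jug: Loose steel milk jug, 76 mm across, 85 mm high (origin: centre of its underside). Leave it alone.
- tumbler: Loose clear glass tumbler, 68 mm across, 90 mm high, between the robot and the jars (origin: centre of its underside). Leave it alone.
- napkin_holder: Loose wooden napkin holder, 110 x 140 mm, 98 mm high (origin: centre of its underside). Leave it alone.
Mind the look-alikes: they are no part of the job. What is shaped like the sugar_jar but turquoise is not meant. Leave any yellow look-alike of the round_jar3 alone.

How it is judged:
By the outcome, as a careful person would: the job done as asked, in the order asked, and still so for the second after the job is handed in, while the arm keeps its last pose, push and grip.
It also fails if it takes over 67 s, if anything falls off the work surface, if the arm or the gripper's body presses on something with over 40 N, if the wrist force passes 120 N, or if a joint passes its speed limit or range.

## Working session

There is one attempt and no reset: what is moved stays moved. The work goes in short steps, Python scripts to look and compute and a tool call to move; the robot and the scene stay as the last step left them, time stands still between calls to the robot, and variables do not carry over. Pictures are saved under pics/ and viewed, about 8 in all and at most 12, crops included, and the job is handed in when it is done.

Besides the shell and the picture viewer there is one more tool, called after ">>>" as name(argument=value, ...) on one line, values as JSON. play_rows: Moves the arm, as the interface text tells. Its arguments: {"type":"object","properties":{"plan":{"type":"array"},"force":{"type":"number"}},"required":["plan"]}

```bash
mkdir -p pics; python3 - <<'E'
from bench import monitor, vision
import cv2,numpy as np
np.set_printoptions(suppress=True,precision=3)
for n in("top","side"):
    cv2.imwrite(f"pics/{n}0.png",vision.capture(n)[:,:,::-1]); m=vision.camera_model(n); print(n,np.array(m["K"]),np.array(m["view"]))
print(monitor.get_state())
E
```

```text
top [[622.815   0.    315.103]
 [  0.    622.815 225.404]
 [  0.      0.      1.   ]] [[   0.009   -1.       0.02   -29.492]
 [  -0.983   -0.012   -0.185  569.629]
 [   0.186   -0.018   -0.982 1550.248]
 [   0.       0.       0.       1.   ]]
side [[492.209   0.    325.225]
 [  0.    492.209 234.486]
 [  0.      0.      1.   ]] [[   0.888   -0.46    -0.01  -485.712]
 [  -0.367   -0.696   -0.617  255.828]
 [   0.276    0.552   -0.787 1385.899]
 [   0.       0.       0.       1.   ]]
{'time_s': 0.1, 'qpos': array([-1.3  ,  0.088,  1.372,  0.   ,  1.684, -0.103]), 'joint_vel': array([ 0.001, -0.001, -0.004, -0.002,  0.001,  0.   ]), 'joint_torque': array([  0.001, -34.125, -30.33 ,   0.072,   0.03 ,  -0.   ]), 'tcp_pos': array([ 200.684, -511.519,  189.731]), 'eef_rot': array([-0.131, -0.695, -0.132,  0.695]), 'wrist_force': array([-0.15 ,  0.207, -0.978]), 'torque': array([-0.047,  0.028,  0.046]), 'finger_gap': 94.13728824574457}
```

View pics/top0.png

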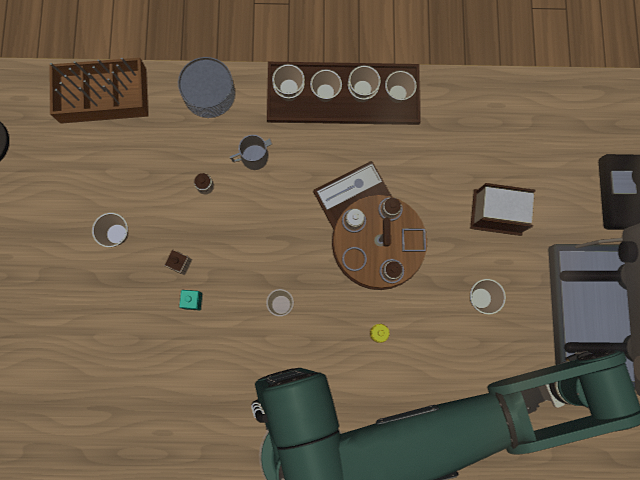

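View pics/side0.png

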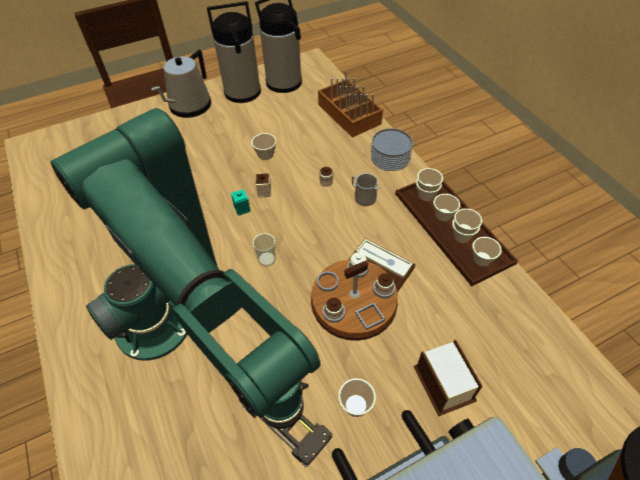

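The top view shows the sugar jar near (178,262), its turquoise look-alike at (190,300), the carousel axis near (380,241), the square well at (414,240) and the dish at (350,188). I'll enlarge these for measuring.

```bash
python3 - <<'E'
import cv2,numpy as np
t=cv2.imread("pics/top0.png"); s=cv2.imread("pics/side0.png")
def crop(im,x,y,w,h,f): 
    c=cv2.resize(im[y:y+h,x:x+w],None,fx=f,fy=f,interpolation=cv2.INTER_CUBIC)
    return c
cv2.imwrite("pics/a.png",crop(t,310,155,130,140,4.25))
a=crop(t,155,240,40,40,10); b=crop(s,245,165,40,40,10)
cv2.imwrite("pics/b.png",np.hstack([a,b]))
E
```

```text
(no output)
```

View pics/a.png

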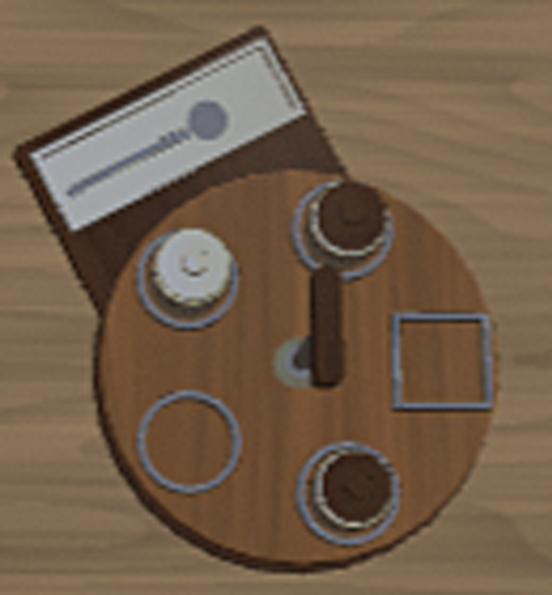

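View pics/b.png

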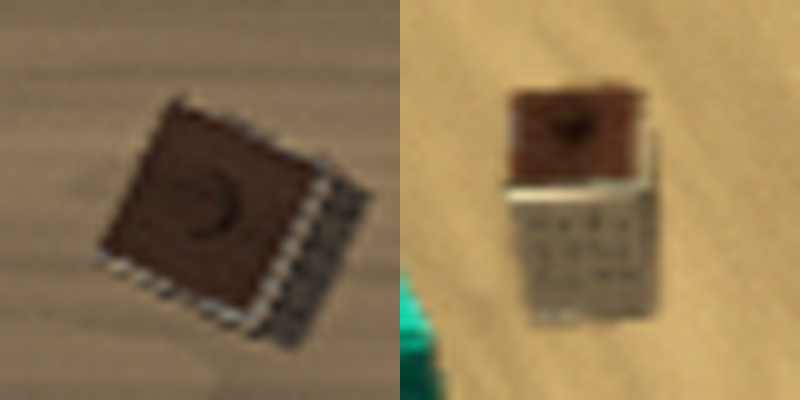

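In the enlarged views I read collar corners, ring centres and dish corners off the carousel, and the body's rim corners off the jar. Next I fit the poses and overlay them on both cameras.

```bash
cat > h.py <<'E'
import numpy as np,cv2
from bench import monitor, vision
from scipy.optimize import least_squares
from scipy.spatial.transform import Rotation as R
np.set_printoptions(suppress=True,precision=2)
M={n:vision.camera_model(n) for n in("top","side")}
def proj(n,P):
    c=np.c_[np.atleast_2d(P),np.ones(len(np.atleast_2d(P)))]@np.array(M[n]["view"]).T
    p=c[:,:3]@np.array(M[n]["K"]).T; return p[:,:2]/p[:,2:]
def place(p,L):  # p=x,y,theta
    c,s=np.cos(p[2]),np.sin(p[2]); L=np.array(L,float)
    return np.c_[p[0]+c*L[:,0]-s*L[:,1],p[1]+s*L[:,0]+c*L[:,1],L[:,2]]
def fit(obs,p0):
    f=lambda p:np.concatenate([(proj(n,place(p,L))-np.array(U)).ravel() for n,L,U in obs])
    r=least_squares(f,p0); return r.x,np.abs(r.fun).max(),r.fun
def unc(x,y,f,pts): return (np.array(pts)+.5)/f-.5+[x,y]
def sq(h,z): return [[h,h,z],[h,-h,z],[-h,-h,z],[-h,h,z]]
def tool_xyz():
    s=monitor.get_state(); w,x,y,z=s["eef_rot"]; return s,R.from_quat([x,y,z,w])
E
cat > fit0.py <<'E'
from h import *
a=lambda p:unc(310,155,4.25,p)
ang=np.radians([0,72,144,216,288])
W=[[85*np.cos(t),85*np.sin(t),56] for t in ang]
# 72:UR(342,230) 144: UL(187,278) 216: (189,442) 288:(348,493)
tt,e,r=fit([("top",W,a([[442,361],[342,230],[187,278],[189,442],[348,493]]))],[500,-100,-1.5]); print("tt",tt,np.degrees(tt[2]),e)
B=[[166+27.5,82.5,30],[166+27.5,-82.5,30],[166-27.5,-82.5,30],[166-27.5,82.5,30],[205,90,18],[205,-90,18]]
bb,e,r=fit([("top",B,a([[32,155],[268,38],[305,110],[72,231],[16,150],[262,27]]))],[500,-100,.5]); print("board",bb,np.degrees(bb[2]),e)
t=lambda p:unc(155,240,10,p); s=lambda p:unc(245,165,10,p)
jt,e,_=fit([("top",[[23,23,66],[23,-23,66],[-23,-23,66],[-23,23,66]],t([[180,93],[332,165],[255,332],[97,258]]))],[450,300,-.4]); print("jar top",jt,np.degrees(jt[2]),e)
print("jar side pts", [proj("side",place(jt,sq(23,66)))])
im=[cv2.imread(f"pics/{n}0.png") for n in("top","side")]
def draw(i,n,P,col,x,y,f):
    for q in (proj(n,P)-[x,y]+.5)*f-.5: cv2.circle(i,tuple(int(round(v)) for v in q),2,col,-1)
def big(i,x,y,w,h,f): return cv2.resize(im[i][y:y+h,x:x+w],None,fx=f,fy=f,interpolation=cv2.INTER_CUBIC)
circ=[[122*np.cos(k),122*np.sin(k),42] for k in np.arange(0,6.28,.1)]
han=[[sx*8,sy*33,z] for sx in(-1,1) for sy in(-1,1) for z in(149,179)]
col=[[x+85,y,z] for x,y,z in sq(26.5,56)]
tiles=[]
for i,n,c1,c2 in((0,"top",(315,160,120,135),(160,245,40,40)),(1,"side",(300,225,120,135),(245,170,40,40))):
    A=big(i,*c1,3); 
    for P,cl in((place(tt,circ),(0,255,0)),(place(tt,han),(0,255,255)),(place(tt,col),(0,0,255)),(place(tt,W),(255,0,0)),(place(bb,B),(255,0,255))): draw(A,n,P,cl,*c1[:2],3)
    J=big(i,*c2,9)
    for P,cl in((place(jt,sq(23,66)),(0,255,0)),(place(jt,sq(23,5)),(0,0,255)),(place(jt,[[0,0,84]]),(255,0,0))): draw(J,n,P,cl,*c2[:2],9)
    J=cv2.copyMakeBorder(J,0,max(0,A.shape[0]-J.shape[0]),0,0,0)[:A.shape[0]]
    tiles.append(np.hstack([A,J[:A.shape[0]]]))
o=cv2.resize(np.vstack(tiles),None,fx=.74,fy=.74,interpolation=cv2.INTER_AREA); print(o.shape); cv2.imwrite("pics/c.png",o)
E
python3 fit0.py; python3 -c "
from h import *
s,r=tool_xyz();print(r.as_matrix())"
```

```text
tt [ 535.14 -191.78   -1.56] -89.55979397591418 0.1520751933238671
board [ 534.61 -192.45    0.49] 28.071212928367643 1.0285264258308473
jar top [472.74 325.71  -0.41] -23.75203082858148 0.7087894318358678
jar side pts [array([[267.45, 173.82],
       [267.32, 183.66],
       [253.4 , 184.4 ],
       [253.77, 174.54]])]
(599, 533, 3)
[[-0.    0.37 -0.93]
 [ 0.   -0.93 -0.37]
 [-1.   -0.   -0.  ]]
```

View pics/c.png

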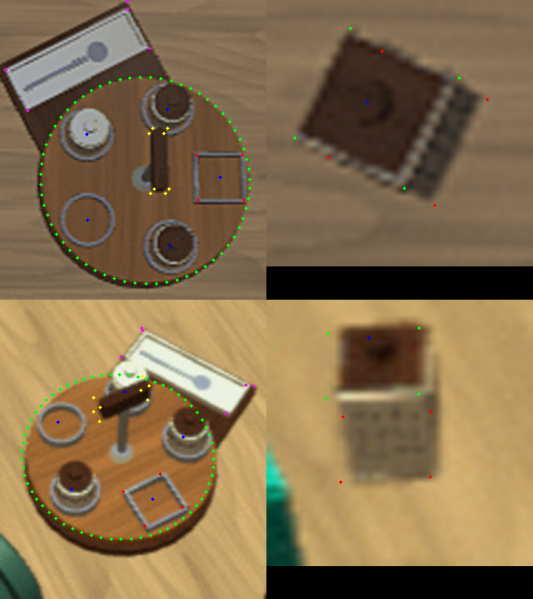

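The carousel fit from the top view agrees with the side view to about 1 px, and the jar shows the same small side-camera offset. I'll split that difference and start moving.

```bash
cat > go.py <<'E'
from h import *
import sys
x,y,z,yaw=map(float,sys.argv[1:5])
s,r=tool_xyz(); A=r.as_matrix()
yy=np.radians(yaw); Y=np.array([np.cos(yy),np.sin(yy),0]); X=np.array([0,0,-1.]); G=np.c_[X,Y,np.cross(X,Y)]
print("turn",np.degrees(R.from_matrix(A.T@G).as_rotvec()),"shift",A.T@(np.array([x,y,z])-s["tcp_pos"]))
print("t",s["time_s"],"tcp",s["tcp_pos"],"yaw",np.degrees(np.arctan2(A[1,1],A[0,1])),"tilt",A[:,0],"q",s["qpos"],"F",s["wrist_force"],"gap",s["finger_gap"])
E
python3 go.py 474 325 250 66.2; python3 go.py 474 325 31 66.2|head -1
```

```text
turn [-134.79   -0.14    0.04] shift [ -58.81 -679.09 -559.89]
t 0.1 tcp [ 200.68 -511.52  189.73] yaw -68.58516034100553 tilt [-0.  0. -1.] q [-1.3   0.09  1.37  0.    1.68 -0.1 ] F [-0.15  0.21 -0.98] gap 94.13728824574457
turn [-134.79   -0.14    0.04] shift [ 160.19 -678.66 -559.84]
```

>>> play_rows(plan=[[[0, 0, 0], [-59, 0, 0], -1], [[0, 0, 0], [-59, 0, 0], -1], [[-134.8, 0, 0], [-59, -679, -560], -1], [[-134.8, 0, 0], [-59, -679, -560], -1], [[-134.8, 0, 0], [-59, -679, -560], -1], [[-134.8, 0, 0], [-59, -679, -560], -1], [[-134.8, 0, 0], [-59, -679, -560], -1], [[-134.8, 0, 0], [-59, -679, -560], -1], [[-134.8, 0, 0], [-59, -679, -560], -1], [[-134.8, 0, 0], [-59, -679, -560], -1], [[-134.8, 0, 0], [-59, -679, -560], -1], [[-134.8, 0, 0], [-59, -679, -560], -1], [[-134.8, 0, 0], [-59, -679, -560], -1], [[-134.8, 0, 0], [-59, -679, -560], -1], [[-134.8, 0, 0], [-59, -679, -560], -1], [[-134.8, 0, 0], [-59, -679, -560], -1], [[-134.8, 0, 0], [-59, -679, -560], -1], [[-134.8, 0, 0], [-59, -679, -560], -1], [[-134.8, 0, 0], [-59, -679, -560], -1], [[-134.8, 0, 0], [-59, -679, -560], -1]], force=15)

```text
time_s: 1.77
tcp_pos: [433.5, 203.6, 249.5]
eef_rot: [0.684, 0.179, 0.685, -0.178]
wrist_force: [0.3, -0.5, 0.6]
finger_gap: 93.7
```

```bash
python3 go.py 474 325 150 66.2
```

```text
turn [-5.47 -0.09 -0.06] shift [ 99.7  125.65 -23.86]
t 1.7667 tcp [433.48 203.57 249.54] yaw 60.734681297785144 tilt [-0.  0. -1.] q [ 0.32 -0.08  1.42  0.    1.8  -0.74] F [ 0.32 -0.48  0.58] gap 93.6688890463004
```

>>> play_rows(plan=[[[-5.5, 0, 0], [60, 126, -24], -1], [[-5.5, 0, 0], [99, 126, -24], -1], [[-5.5, 0, 0], [99, 126, -24], -1], [[-5.5, 0, 0], [99, 126, -24], -1], [[-5.5, 0, 0], [99, 126, -24], -1], [[-5.5, 0, 0], [99, 126, -24], -1], [[-5.5, 0, 0], [99, 126, -24], -1]])

```text
time_s: 2.35
tcp_pos: [474.0, 324.9, 150.9]
eef_rot: [0.692, 0.146, 0.692, -0.145]
wrist_force: [-0.5, -1.0, 1.0]
finger_gap: 93.8
```

```bash
python3 go.py 474 325 31 66.2; python3 -c "
from h import *
def b(n,x,y,w,h,f):
    return cv2.resize(vision.capture(n)[y:y+h,x:x+w,::-1],None,fx=f,fy=f,interpolation=cv2.INTER_CUBIC)
cv2.imwrite('pics/d.png',np.hstack([b('side',200,80,120,150,4),b('top',110,190,80,150,4)]))"
```

```text
turn [ 0.04 -0.08 -0.02] shift [119.88   0.02   0.12]
t 2.35 tcp [474.02 324.93 150.88] yaw 66.23957672735091 tilt [-0.  0. -1.] q [ 0.5   0.15  1.38  0.    1.61 -0.65] F [-0.51 -0.97  1.04] gap 93.84260294051457
```

View pics/d.png

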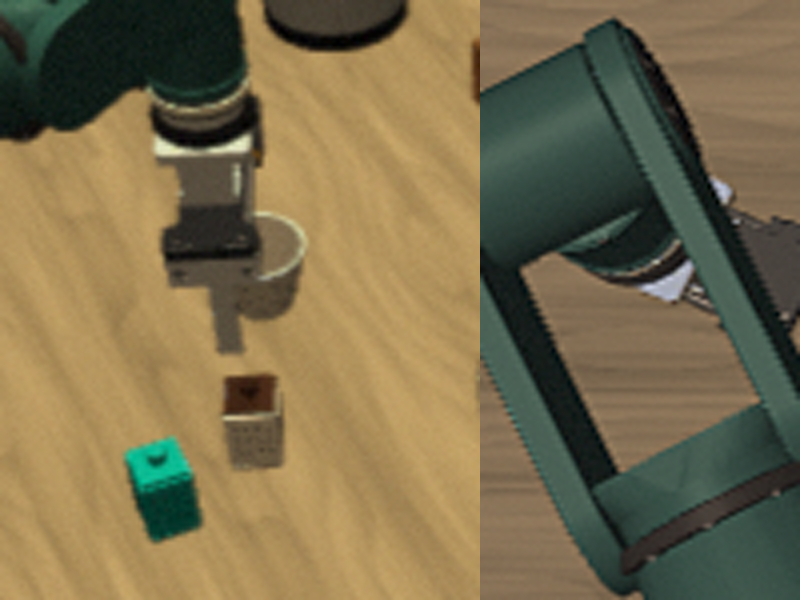

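The side view shows the jaws straddling the jar. The gripper's body is narrow across the jaw direction, so 177 mm runs along the jaws. The near fingertip is at about (257,168) px. I'll check that against the projection.

```bash
python3 -c "
from h import *
y=np.radians(66.2);Y=np.array([np.cos(y),np.sin(y),0]);Z=np.array([-Y[1],Y[0],0])
c=np.array([474,325,142.9])
print(proj('side',[c-59*Y+8*Z,c-59*Y-8*Z]))
print(unc(200,80,4,[[215,352],[243,352]]))
print(np.array(M['side']['view'])[0])
"
```

```text
[[255.26 175.36]
 [260.36 175.1 ]]
[[253.38 167.62]
 [260.38 167.62]]
[   0.89   -0.46   -0.01 -485.71]
```

>>> play_rows(plan=[[[0, 0, 0], [40, 0, 0], -1], [[0, 0, 0], [80, 0, 0], -1], [[0, 0, 0], [80, 0, 0], -1], [[0, 0, 0], [80, 0, 0], -1]])

```text
time_s: 2.78
tcp_pos: [473.8, 323.4, 72.3]
eef_rot: [0.691, 0.147, 0.692, -0.146]
wrist_force: [0.4, -0.1, 0.9]
finger_gap: 94.1
```

```bash
python3 go.py 474 325 31 66.2; python3 -c "
from h import *
i=vision.capture('side')[:,:,::-1].copy(); cv2.imwrite('pics/e_raw.png',i)
x,y,w,h,f=230,130,60,75,8
b=cv2.resize(i[y:y+h,x:x+w],None,fx=f,fy=f,interpolation=cv2.INTER_CUBIC)
cv2.imwrite('pics/e.png',b)
s,r=tool_xyz();A=r.as_matrix();p=s['tcp_pos'];Y=A[:,1];Z=A[:,2];X=A[:,0]
for o in (47,59):print(o,(proj('side',[p+8*X-o*Y+8*Z,p+8*X-o*Y-8*Z])-[x,y]+.5)*f-.5)
print('jar',(proj('side',place([474,325,np.radians(-23.8)],sq(23,66)))-[x,y]+.5)*f-.5)
"
```

```text
turn [-0.1  -0.07 -0.04] shift [41.34  1.55 -0.44]
t 2.7833 tcp [473.81 323.36  72.34] yaw 66.0956672062834 tilt [-0.  0. -1.] q [ 0.5   0.19  1.49  0.    1.46 -0.65] F [ 0.4  -0.07  0.9 ] gap 94.1170494222763
47 [[272.42 474.47]
 [233.34 476.53]]
59 [[271.94 495.96]
 [232.69 498.04]]
jar [[306.58 354.18]
 [305.5  432.9 ]
 [194.17 438.7 ]
 [197.15 359.81]]
```

View pics/e.png

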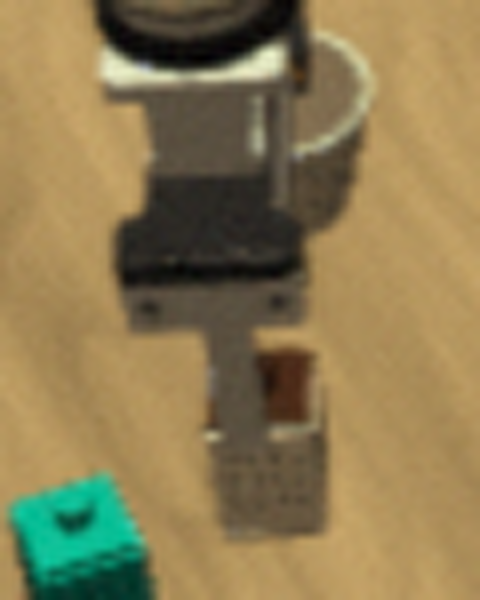

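```bash
python3 -c "
from h import *
x,y,w,h,f=230,130,60,75,8
s,r=tool_xyz();A=r.as_matrix();p=s['tcp_pos'];Y=A[:,1];Z=A[:,2];X=A[:,0]
print(A)
for up in (89,120,160,200):
  for o in (59,88.5):print(up,o,((proj('side',[p-up*X-o*Y+37.5*Z,p-up*X-o*Y-37.5*Z,p-up*X])-[x,y]+.5)*f-.5).round().tolist())
print('axis at z',[(z,((proj('side',[[p[0],p[1],z]])-[x,y]+.5)*f-.5).round().tolist()) for z in (0,66,160,220)])
"
```

```text
[[ 0.    0.41  0.91]
 [ 0.    0.91 -0.41]
 [-1.    0.01  0.  ]]
89 59 [[320.0, 322.0], [127.0, 332.0], [227.0, 222.0]]
89 88.5 [[319.0, 376.0], [124.0, 386.0], [227.0, 222.0]]
120 59 [[312.0, 264.0], [115.0, 274.0], [218.0, 164.0]]
120 88.5 [[311.0, 318.0], [112.0, 329.0], [218.0, 164.0]]
160 59 [[301.0, 186.0], [100.0, 196.0], [205.0, 86.0]]
160 88.5 [[300.0, 241.0], [97.0, 251.0], [205.0, 86.0]]
200 59 [[289.0, 105.0], [84.0, 115.0], [192.0, 4.0]]
200 88.5 [[288.0, 160.0], [81.0, 170.0], [192.0, 4.0]]
axis at z [(0, [[272.0, 503.0]]), (66, [[255.0, 395.0]]), (160, [[229.0, 229.0]]), (220, [[211.0, 114.0]])]
```

```bash
python3 -c "
import cv2
a=cv2.imread('pics/e_raw.png')[140:205,235:285];b=cv2.imread('pics/side0.png')[140:205,235:285]
import numpy as np
cv2.imwrite('pics/f.png',np.hstack([cv2.resize(a,None,fx=8,fy=9,interpolation=0)[:,:],cv2.resize(cv2.absdiff(a,b)*3,None,fx=8,fy=9,interpolation=0)]))"
```

```text
(no output)
```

View pics/f.png

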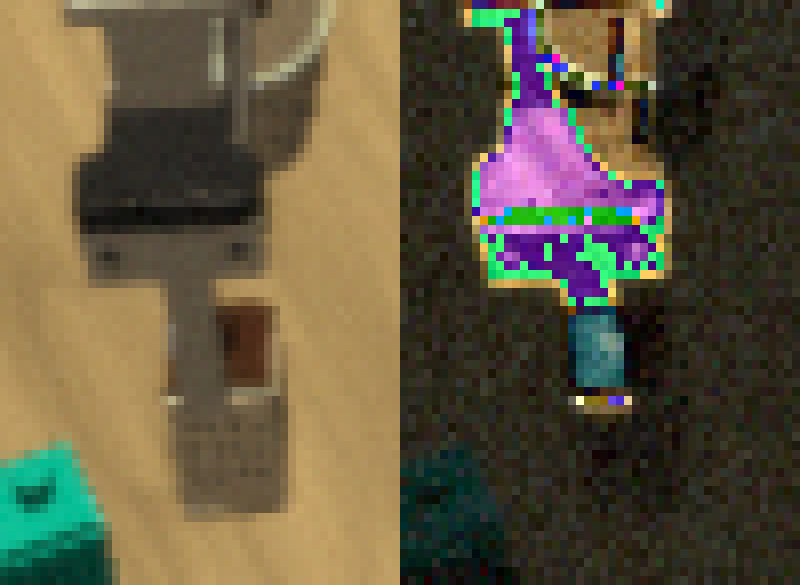

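The difference image puts the near fingertip at about (260,186) px, some 3 px left of where the jar would have it. Vision is therefore not good enough for the fine fit. I'll centre the jar mechanically instead: squeeze lightly, turn the jaws 90° and squeeze again, which measures it in the robot's frame.

>>> play_rows(plan=[[[0, 0, 0], [20, 1.5, 0], -1], [[0, 0, 0], [37, 1.5, 0], -1], [[0, 0, 0], [37, 1.5, 0], -1], [[0, 0, 0], [37, 1.5, 0], 0.1], [[0, 0, 0], [37, 1.5, 0], 0.4], [[0, 0, 0], [37, 1.5, 0], 0.6], [[0, 0, 0], [37, 1.5, 0], 0.6], [[0, 0, 0], [37, 1.5, 0], 0.6], [[0, 0, 0], [37, 1.5, 0], 0.6], [[0, 0, 0], [37, 1.5, 0], 0.6]], force=5)

```text
time_s: 3.67
tcp_pos: [476.6, 326.2, 38.3]
eef_rot: [0.693, 0.148, 0.691, -0.145]
wrist_force: [0.0, -0.1, -0.1]
finger_gap: 50.8
```

```bash
python3 go.py 474 325 31 66.2
```

```text
turn [-0.09  0.14 -0.31] shift [ 7.3  -2.2  -1.96]
t 3.6667 tcp [476.65 326.19  38.32] yaw 66.10828362910331 tilt [ 0.  0. -1.] q [ 0.5   0.22  1.53  0.    1.39 -0.65] F [ 0.03 -0.08 -0.11] gap 50.769025357761315
```

>>> play_rows(plan=[[[0, 0, 0], [0, 0, 0], 0.6], [[0, 0, 0], [0, 0, 0], 0.6], [[0, 0, 0], [0, 0, 0], 0.6], [[0, 0, 0], [0, 0, 0], 0.6]])

```text
time_s: 4.0
tcp_pos: [476.5, 326.0, 38.3]
eef_rot: [0.693, 0.148, 0.691, -0.145]
wrist_force: [-0.9, -1.7, 0.3]
finger_gap: 45.7
```

```bash
python3 -c "
from h import *
for k in range(4):
  s=monitor.get_state();print(s['time_s'],s['tcp_pos'],s['finger_gap'],s['qpos'],s['wrist_force']);vision.capture('side')"
```

```text
4.0 [476.5  325.95  38.27] 45.739296625401664 [ 0.5   0.22  1.53  0.    1.39 -0.65] [-0.89 -1.68  0.27]
4.05 [476.5  325.98  38.29] 45.92761025323884 [ 0.5   0.22  1.53  0.    1.39 -0.65] [-1.06 -0.89  0.77]
4.1 [476.51 325.96  38.28] 46.14780142076149 [ 0.5   0.22  1.53  0.    1.39 -0.65] [-1.08 -1.41  0.28]
4.15 [476.52 325.97  38.27] 46.05970511857787 [ 0.5   0.22  1.53  0.    1.39 -0.65] [-0.5  -0.95  0.83]
```

>>> play_rows(plan=[[[0, 0, 0], [0, 0, 0], -1], [[0, 0, 0], [0, 0, 0], -1], [[0, 0, 0], [0, 0, 0], -1], [[0, 0, 0], [0, 0, 0], -1], [[0, 0, 0], [0, 0, 0], -1], [[0, 0, 0], [0, 0, 0], -1], [[-45, 0, 0], [4, 0, 0], -1], [[-45, 0, 0], [4, 0, 0], -1], [[-45, 0, 0], [4, 0, 0], -1], [[-45, 0, 0], [4, 0, 0], -1], [[-45, 0, 0], [4, 0, 0], -1], [[-45, 0, 0], [4, 0, 0], -1], [[-90, 0, 0], [4, 0, 0], -1], [[-90, 0, 0], [4, 0, 0], -1], [[-90, 0, 0], [4, 0, 0], -1], [[-90, 0, 0], [4, 0, 0], -1], [[-90, 0, 0], [4, 0, 0], -1], [[-90, 0, 0], [4, 0, 0], -1], [[-90, 0, 0], [4, 0, 0], -1], [[-90, 0, 0], [4, 0, 0], -1]])

```text
time_s: 5.87
tcp_pos: [476.6, 326.1, 34.3]
eef_rot: [0.594, -0.386, 0.59, 0.386]
wrist_force: [-0.3, -0.6, 0.2]
finger_gap: 94.1
```

>>> play_rows(plan=[[[0, 0, 0], [0, 0, 0], 0.6], [[0, 0, 0], [0, 0, 0], 0.6], [[0, 0, 0], [0, 0, 0], 0.6], [[0, 0, 0], [0, 0, 0], 0.6], [[0, 0, 0], [0, 0, 0], 0.6], [[0, 0, 0], [0, 0, 0], 0.6], [[0, 0, 0], [0, 0, 0], 0.6], [[0, 0, 0], [0, 0, 0], 0.6], [[0, 0, 0], [0, 0, 0], 0.6], [[0, 0, 0], [0, 0, 0], 0.6]], force=5)

```text
time_s: 6.7
tcp_pos: [476.5, 326.1, 34.3]
eef_rot: [0.594, -0.386, 0.591, 0.386]
wrist_force: [0.2, 0.0, 0.2]
finger_gap: 46.2
```

```bash
python3 go.py 476.5 326 34 156.1;  python3 -c "
from h import *
i=vision.capture('side')[:,:,::-1].copy()
x,y,w,h,f=230,130,60,75,8
cv2.imwrite('pics/g.png',cv2.resize(i[y:y+h,x:x+w],None,fx=f,fy=f,interpolation=cv2.INTER_CUBIC))"
```

```text
turn [0.07 0.29 0.13] shift [ 0.3  -0.02 -0.06]
t 6.7 tcp [476.51 326.06  34.3 ] yaw 156.16719092679014 tilt [ 0.  0. -1.] q [ 0.5   0.22  1.53  0.    1.38 -2.22] F [0.19 0.04 0.2 ] gap 46.15962590408226
```

View pics/g.png

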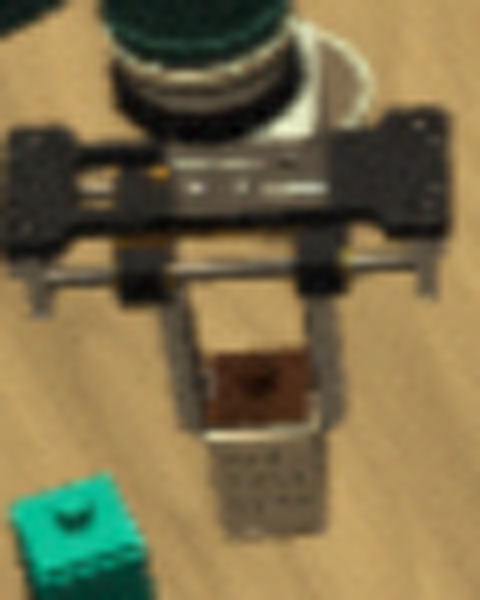

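The jar is gripped on both sides and was centred by the second squeeze. Its true centre is (476.5, 326.1), so the top camera reads about 3.8 mm low in x. Before lifting it, I'll release it and locate the carousel the same way, by light squeezes on its handle.

>>> play_rows(plan=[[[0, 0, 0], [0, 0, 0], -1], [[0, 0, 0], [0, 0, 0], -1], [[0, 0, 0], [0, 0, 0], -1], [[0, 0, 0], [0, 0, 0], -1], [[0, 0, 0], [0, 0, 0], -1], [[0, 0, 0], [-40, 0, 0], -1], [[0, 0, 0], [-80, 0, 0], -1], [[0, 0, 0], [-120, 0, 0], -1], [[0, 0, 0], [-160, 0, 0], -1], [[0, 0, 0], [-190, 0, 0], -1], [[0, 0, 0], [-190, 0, 0], -1], [[0, 0, 0], [-190, 0, 0], -1], [[0, 0, 0], [-190, 0, 0], -1]])

```text
time_s: 7.83
tcp_pos: [475.3, 325.2, 223.1]
eef_rot: [0.594, -0.386, 0.591, 0.386]
wrist_force: [-0.4, 0.7, -1.4]
finger_gap: 93.9
```

```bash
python3 go.py 538.9 -191.5 222 0.4
```

```text
turn [155.77   0.16  -0.27] shift [  -0.21 -266.92 -446.94]
t 7.8333 tcp [475.34 325.18 223.14] yaw 156.16653161508066 tilt [ 0.  0. -1.] q [ 0.5   0.14  1.25  0.    1.75 -2.22] F [-0.39  0.66 -1.42] gap 93.865674320351
```

>>> play_rows(plan=[[[155.8, 0, 0], [0, -267, -447], -1], [[155.8, 0, 0], [0, -267, -447], -1], [[155.8, 0, 0], [0, -267, -447], -1], [[155.8, 0, 0], [0, -267, -447], -1], [[155.8, 0, 0], [0, -267, -447], -1], [[155.8, 0, 0], [0, -267, -447], -1], [[155.8, 0, 0], [0, -267, -447], -1], [[155.8, 0, 0], [0, -267, -447], -1], [[155.8, 0, 0], [0, -267, -447], -1], [[155.8, 0, 0], [0, -267, -447], -1], [[155.8, 0, 0], [0, -267, -447], -1], [[155.8, 0, 0], [0, -267, -447], -1], [[155.8, 0, 0], [0, -267, -447], -1], [[155.8, 0, 0], [0, -267, -447], -1], [[155.8, 0, 0], [0, -267, -447], -1], [[155.8, 0, 0], [0, -267, -447], -1], [[155.8, 0, 0], [0, -267, -447], -1], [[155.8, 0, 0], [0, -267, -447], -1], [[155.8, 0, 0], [0, -267, -447], -1], [[155.8, 0, 0], [0, -267, -447], -1]])

```text
time_s: 9.5
tcp_pos: [537.7, -191.1, 218.3]
eef_rot: [0.55, 0.443, 0.554, -0.441]
wrist_force: [-0.1, -0.0, -0.4]
finger_gap: 94.1
```

```bash
python3 go.py 538.9 -191.5 153 0.4
```

```text
turn [12.17 -0.33  0.12] shift [65.29  1.15  1.03]
t 9.5 tcp [ 537.73 -191.1   218.3 ] yaw 12.566889242067257 tilt [-0.    0.01 -1.  ] q [-0.44  0.13  1.27  0.    1.75 -0.66] F [-0.07 -0.01 -0.39] gap 94.12048458438929
```

>>> play_rows(plan=[[[12.2, -0.3, 0], [0, 1.1, 1], -1], [[12.2, -0.3, 0], [0, 1.1, 1], -1], [[12.2, -0.3, 0], [20, 1.1, 1], -1], [[12.2, -0.3, 0], [40, 1.1, 1], -1], [[12.2, -0.3, 0], [65, 1.1, 1], -1], [[12.2, -0.3, 0], [65, 1.1, 1], -1], [[12.2, -0.3, 0], [65, 1.1, 1], -1], [[12.2, -0.3, 0], [65, 1.1, 1], -1], [[12.2, -0.3, 0], [65, 1.1, 1], 0.0], [[12.2, -0.3, 0], [65, 1.1, 1], 0.2], [[12.2, -0.3, 0], [65, 1.1, 1], 0.4], [[12.2, -0.3, 0], [65, 1.1, 1], 0.4], [[12.2, -0.3, 0], [65, 1.1, 1], 0.4], [[12.2, -0.3, 0], [65, 1.1, 1], 0.4], [[12.2, -0.3, 0], [65, 1.1, 1], 0.4], [[12.2, -0.3, 0], [65, 1.1, 1], 0.4]], force=5)

```text
time_s: 10.83
tcp_pos: [538.2, -191.7, 154.1]
eef_rot: [0.501, 0.498, 0.502, -0.499]
wrist_force: [-4.5, 0.7, 5.4]
finger_gap: 66.1
```

```bash
python3 go.py 538.9 -191.5 153 0.4
```

```text
turn [-0.05  0.02  0.17] shift [ 1.08  0.67 -0.17]
t 10.8333 tcp [ 538.23 -191.67  154.08] yaw 0.34892419320536117 tilt [-0. -0. -1.] q [-0.44  0.15  1.38 -0.    1.62 -0.45] F [-4.5   0.73  5.43] gap 66.11968614470779
```

>>> play_rows(plan=[[[0, 0, 0], [0, 0, 0], -1], [[0, 0, 0], [0, 0, 0], -1], [[0, 0, 0], [0, 0, 0], -1], [[0, 0, 0], [0, 0, 0], -1], [[90, 0, 0], [0, 0, 0], -1], [[90, 0, 0], [0, 0, 0], -1], [[90, 0, 0], [0, 0, 0], -1], [[90, 0, 0], [0, 0, 0], -1], [[90, 0, 0], [0, 0, 0], -1], [[90, 0, 0], [0, 0, 0], -1], [[90, 0, 0], [0, 0, 0], -1], [[90, 0, 0], [0, 0, 0], -1], [[90, 0, 0], [0, 0, 0], -1], [[90, 0, 0], [0, 0, 0], -1], [[90, 0, 0], [0, 0, 0], -1], [[90, 0, 0], [0, 0, 0], -1], [[90, 0, 0], [0, 0, 0], -1], [[90, 0, 0], [0, 0, 0], -1], [[90, 0, 0], [0, 0, 0], -1], [[90, 0, 0], [0, 0, 0], -1]])

```text
time_s: 12.5
tcp_pos: [538.3, -191.6, 153.9]
eef_rot: [-0.003, -0.706, -0.003, 0.708]
wrist_force: [-0.3, 0.2, -0.9]
finger_gap: 94.3
```

>>> play_rows(plan=[[[0, 0, 0], [0, 0, 0], 0.3], [[0, 0, 0], [0, 0, 0], 0.6], [[0, 0, 0], [0, 0, 0], 0.8], [[0, 0, 0], [0, 0, 0], 0.9], [[0, 0, 0], [0, 0, 0], 0.9], [[0, 0, 0], [0, 0, 0], 0.9], [[0, 0, 0], [0, 0, 0], 0.9], [[0, 0, 0], [0, 0, 0], 0.9], [[0, 0, 0], [0, 0, 0], 0.9], [[0, 0, 0], [0, 0, 0], 0.9], [[0, 0, 0], [0, 0, 0], 0.9], [[0, 0, 0], [0, 0, 0], 0.9], [[0, 0, 0], [0, 0, 0], 0.9], [[0, 0, 0], [0, 0, 0], 0.9], [[0, 0, 0], [0, 0, 0], 0.9], [[0, 0, 0], [0, 0, 0], 0.9]], force=5)

```text
time_s: 13.83
tcp_pos: [538.3, -193.5, 153.9]
eef_rot: [-0.004, -0.706, -0.001, 0.708]
wrist_force: [0.8, -5.4, -2.1]
finger_gap: 15.8
```

```bash
python3 go.py 538.2 -191.5 153 -89.6;python3 -c "
from h import *
i=vision.capture('side')[:,:,::-1].copy(); cv2.imwrite('pics/h_raw.png',i)
x,y,w,h,f=295,215,130,145,4
cv2.imwrite('pics/h.png',cv2.resize(i[y:y+h,x:x+w],None,fx=f,fy=f,interpolation=cv2.INTER_CUBIC))"
```

```text
turn [-0.02  0.15 -0.19] shift [ 0.87 -1.97  0.12]
t 13.8333 tcp [ 538.33 -193.47  153.87] yaw -89.62123935405603 tilt [-0. -0. -1.] q [-0.44  0.15  1.38 -0.    1.62  1.12] F [ 0.75 -5.44 -2.1 ] gap 15.78077323917083
```

View pics/h.png

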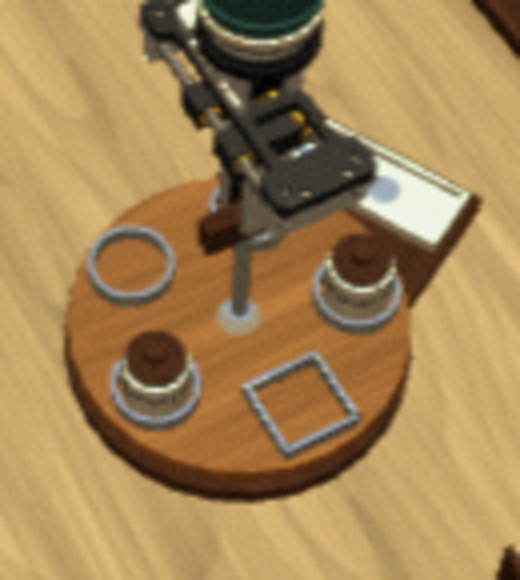

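Gripping the handle across its thickness gives a 15.8 mm gap, and the side view shows the empty square well at about (370,315) px. I'll relax the arm onto the handle to read the axis without preload.

>>> play_rows(plan=[[[0, 0, 0], [0, 0, 0], 0.9], [[0, 0, 0], [0, 0, 0], 0.9], [[0, 0, 0], [0, 0, 0], 0.9], [[0, 0, 0], [0, 0, 0], 0.9], [[0, 0, 0], [0, 0, 0], 0.9], [[0, 0, 0], [0, 0, 0], 0.9]])

```text
time_s: 14.38
tcp_pos: [538.3, -193.5, 153.8]
eef_rot: [-0.004, -0.706, -0.001, 0.708]
wrist_force: [-0.7, -1.5, -1.4]
finger_gap: 15.7
```

```bash
python3 go.py 538.2 -193.5 153 -89.6
```

```text
turn [-0.02  0.16 -0.2 ] shift [0.84 0.   0.13]
t 14.3833 tcp [ 538.33 -193.5   153.84] yaw -89.61768196073187 tilt [-0. -0. -1.] q [-0.44  0.15  1.38 -0.    1.62  1.12] F [-0.7  -1.46 -1.37] gap 15.68856748950697
```

>>> play_rows(plan=[[[0, 0, 0], [0, 0, 0], -1], [[0, 0, 0], [0, 0, 0], -1], [[0, 0, 0], [0, 0, 0], -1], [[0, 0, 0], [-25, 0, 0], -1], [[0, 0, 0], [-65, 0, 0], -1], [[0, 0, 0], [-70, 0, 0], -1], [[0, 0, 0], [-70, 0, 0], -1], [[0, 0, 0], [-70, 0, 0], -1], [[0, 0, 0], [-70, 0, 0], -1]])

```text
time_s: 15.13
tcp_pos: [537.8, -192.8, 222.0]
eef_rot: [-0.003, -0.705, -0.002, 0.709]
wrist_force: [-0.1, 0.3, -0.9]
finger_gap: 72.5
```

```bash
python3 go.py 476.5 326 222 -23.8; python3 - <<'E'
from h import *
# board yaw with the axis fixed at the turntable fit (same picture), several reads
a=lambda p:unc(310,155,4.25,p)
ax=[535.14,-191.78]
B=[[193.5,82.5,30],[193.5,-82.5,30],[138.5,-82.5,30],[138.5,82.5,30],[205,90,18],[205,-90,18]]
U=a([[32,155],[268,38],[305,110],[72,231],[16,150],[262,27]])
f=lambda p,i:(proj("top",place([ax[0]+0*p[0],ax[1],p[0]],B))[i]-U[i]).ravel()
for i in ([0,1,2,3],[4,5],list(range(6))):
    r=least_squares(f,[.5],args=(i,));print(i,np.degrees(r.x),r.fun)
E
```

```text
turn [-65.81   0.34   0.07] shift [  -0.79 -519.2    57.83]
t 15.1333 tcp [ 537.85 -192.8   221.99] yaw -89.61032318245483 tilt [-0.01 -0.   -1.  ] q [-0.44  0.13  1.26 -0.    1.75  1.12] F [-0.12  0.26 -0.93] gap 72.51187142196603
[0, 1, 2, 3] [27.9] [-0.05 -0.33 -0.71 -0.2   0.41  0.65  0.18 -0.09]
[4, 5] [28.1] [-1.06 -0.34  0.34 -1.22]
[0, 1, 2, 3, 4, 5] [27.98] [-0.12 -0.24 -0.82 -0.19  0.32  0.64  0.14 -0.02 -0.95 -0.47  0.51 -1.23]
```

>>> play_rows(plan=[[[-65.8, 0, 0], [-1, -519, 58], -1], [[-65.8, 0, 0], [-1, -519, 58], -1], [[-65.8, 0, 0], [-1, -519, 58], -1], [[-65.8, 0, 0], [-1, -519, 58], -1], [[-65.8, 0, 0], [-1, -519, 58], -1], [[-65.8, 0, 0], [-1, -519, 58], -1], [[-65.8, 0, 0], [-1, -519, 58], -1], [[-65.8, 0, 0], [-1, -519, 58], -1], [[-65.8, 0, 0], [-1, -519, 58], -1], [[-65.8, 0, 0], [-1, -519, 58], -1], [[-65.8, 0, 0], [-1, -519, 58], -1], [[-65.8, 0, 0], [-1, -519, 58], -1], [[-65.8, 0, 0], [-1, -519, 58], -1], [[-65.8, 0, 0], [-1, -519, 58], -1], [[-65.8, 0, 0], [-1, -519, 58], -1], [[-65.8, 0, 0], [-1, -519, 58], -1], [[-65.8, 0, 0], [-1, -519, 58], -1], [[-65.8, 0, 0], [-1, -519, 58], -1], [[-65.8, 0, 0], [-1, -519, 58], -1], [[-65.8, 0, 0], [-1, -519, 58], -1]])

```text
time_s: 16.8
tcp_pos: [476.7, 324.9, 222.5]
eef_rot: [-0.385, -0.591, -0.386, 0.595]
wrist_force: [0.3, 1.0, -0.7]
finger_gap: 93.8
```

```bash
python3 go.py 476.5 326 34 -23.8
```

```text
turn [-0.1   0.22  0.22] shift [188.49   0.13  -1.64]
t 16.8 tcp [476.66 324.92 222.49] yaw -23.89816505618687 tilt [-0.01 -0.   -1.  ] q [0.5  0.15 1.24 0.   1.76 0.92] F [ 0.28  0.95 -0.68] gap 93.81957805741152
```

>>> play_rows(plan=[[[0, 0.2, 0.2], [40, 0, -1.6], -1], [[0, 0.2, 0.2], [80, 0, -1.6], -1], [[0, 0.2, 0.2], [120, 0, -1.6], -1], [[0, 0.2, 0.2], [150, 0, -1.6], -1], [[0, 0.2, 0.2], [175, 0, -1.6], -1], [[0, 0.2, 0.2], [188.5, 0, -1.6], -1], [[0, 0.2, 0.2], [188.5, 0, -1.6], -1], [[0, 0.2, 0.2], [188.5, 0, -1.6], -1], [[0, 0.2, 0.2], [188.5, 0, -1.6], -1]])

```text
time_s: 17.55
tcp_pos: [477.6, 326.4, 35.7]
eef_rot: [0.386, 0.594, 0.385, -0.592]
wrist_force: [-0.3, 0.1, -0.0]
finger_gap: 94.3
```

```bash
python3 go.py 476.5 326 34 -23.8
```

```text
turn [-0.12 -0.12 -0.09] shift [ 1.74 -0.83  0.82]
t 17.55 tcp [477.58 326.41  35.74] yaw -23.921765818662152 tilt [ 0.  0. -1.] q [0.5  0.23 1.52 0.   1.39 0.92] F [-0.3   0.06 -0.04] gap 94.29649233057117
```

Correct, then grip firmly and lift a little.

>>> play_rows(plan=[[[0, 0, 0], [1.7, -0.8, 0.8], -1], [[0, 0, 0], [1.7, -0.8, 0.8], -1], [[0, 0, 0], [1.7, -0.8, 0.8], 0], [[0, 0, 0], [1.7, -0.8, 0.8], 0.6], [[0, 0, 0], [1.7, -0.8, 0.8], 0.6], [[0, 0, 0], [1.7, -0.8, 0.8], 0.6], [[0, 0, 0], [1.7, -0.8, 0.8], 0.6], [[0, 0, 0], [1.7, -0.8, 0.8], 0.6], [[0, 0, 0], [1.7, -0.8, 0.8], 0.6], [[0, 0, 0], [1.7, -0.8, 0.8], 0.6], [[0, 0, 0], [1.7, -0.8, 0.8], 0.6], [[0, 0, 0], [1.7, -0.8, 0.8], 0.6], [[0, 0, 0], [1.7, -0.8, 0.8], 0.6]], force=18)

```text
time_s: 18.63
tcp_pos: [476.5, 326.0, 34.0]
eef_rot: [0.386, 0.594, 0.385, -0.592]
wrist_force: [0.0, -0.9, 0.7]
finger_gap: 45.9
```

```bash
python3 go.py 476.5 326 34 -23.8
```

```text
turn [-0.13 -0.11 -0.08] shift [-0.05 -0.02 -0.03]
t 18.6333 tcp [476.5  325.96  33.95] yaw -23.926572481964115 tilt [ 0.  0. -1.] q [0.5  0.23 1.53 0.   1.38 0.92] F [ 0.05 -0.9   0.73] gap 45.94327180827965
```

>>> play_rows(plan=[[[0, 0, 0], [-15, 0, 0], 0.6], [[0, 0, 0], [-40, 0, 0], 0.6], [[0, 0, 0], [-70, 0, 0], 0.6], [[0, 0, 0], [-100, 0, 0], 0.6], [[0, 0, 0], [-130, 0, 0], 0.6], [[0, 0, 0], [-160, 0, 0], 0.6], [[0, 0, 0], [-190, 0, 0], 0.6], [[0, 0, 0], [-210, 0, 0], 0.6], [[0, 0, 0], [-220, 0, 0], 0.6], [[0, 0, 0], [-220, 0, 0], 0.6], [[0, 0, 0], [-220, 0, 0], 0.6], [[0, 0, 0], [-220, 0, 0], 0.6]])

```text
time_s: 19.63
tcp_pos: [475.2, 325.2, 251.1]
eef_rot: [-0.385, -0.592, -0.386, 0.594]
wrist_force: [-0.7, 0.2, -3.3]
finger_gap: 45.8
```

```bash
python3 go.py 538.8 -278.5 254 0.4
```

```text
turn [-24.32   0.08   0.1 ] shift [ -2.37 302.93 526.11]
t 19.6333 tcp [475.25 325.25 251.13] yaw -23.92410180882002 tilt [-0. -0. -1.] q [0.5  0.14 1.19 0.   1.81 0.92] F [-0.74  0.25 -3.34] gap 45.77623233727776
```

>>> play_rows(plan=[[[-1, 0, 0], [-2.4, 8, 14], 0.6], [[-2, 0, 0], [-2.4, 20, 35], 0.6], [[-3.5, 0, 0], [-2.4, 36, 62], 0.6], [[-5, 0, 0], [-2.4, 54, 94], 0.6], [[-6.5, 0, 0], [-2.4, 72, 125], 0.6], [[-8, 0, 0], [-2.4, 90, 156], 0.6], [[-9.5, 0, 0], [-2.4, 108, 187], 0.6], [[-11, 0, 0], [-2.4, 126, 218], 0.6], [[-12.5, 0, 0], [-2.4, 144, 250], 0.6], [[-14, 0, 0], [-2.4, 162, 281], 0.6], [[-15.5, 0, 0], [-2.4, 180, 312], 0.6], [[-17, 0, 0], [-2.4, 198, 343], 0.6], [[-18.5, 0, 0], [-2.4, 216, 375], 0.6], [[-20, 0, 0], [-2.4, 234, 406], 0.6], [[-21.5, 0, 0], [-2.4, 252, 437], 0.6], [[-22.5, 0, 0], [-2.4, 268, 466], 0.6], [[-23.5, 0, 0], [-2.4, 284, 493], 0.6], [[-24.3, 0, 0], [-2.4, 296, 514], 0.6], [[-24.3, 0, 0], [-2.4, 303, 526], 0.6], [[-24.3, 0, 0], [-2.4, 303, 526], 0.6]])

```text
time_s: 21.3
tcp_pos: [537.9, -280.8, 250.6]
eef_rot: [0.499, 0.498, 0.503, -0.501]
wrist_force: [-0.5, 0.2, -3.2]
finger_gap: 45.8
```

```bash
python3 go.py 538.8 -278.5 104 0.4
```

```text
turn [-0.25 -0.05  0.39] shift [146.63   1.84  -2.2 ]
t 21.3 tcp [ 537.95 -280.84  250.64] yaw 0.14680351839502573 tilt [-0.01  0.   -1.  ] q [-0.57  0.22  1.1  -0.    1.82 -0.58] F [-0.49  0.23 -3.19] gap 45.79024234260578
```

>>> play_rows(plan=[[[-0.2, 0, 0.4], [20, 1.8, -2.2], 0.6], [[-0.2, 0, 0.4], [50, 1.8, -2.2], 0.6], [[-0.2, 0, 0.4], [80, 1.8, -2.2], 0.6], [[-0.2, 0, 0.4], [110, 1.8, -2.2], 0.6], [[-0.2, 0, 0.4], [130, 1.8, -2.2], 0.6], [[-0.2, 0, 0.4], [142, 1.8, -2.2], 0.6], [[-0.2, 0, 0.4], [146, 1.8, -2.2], 0.6], [[-0.2, 0, 0.4], [146, 1.8, -2.2], 0.6], [[-0.2, 0, 0.4], [146, 1.8, -2.2], 0.6], [[-0.2, 0, 0.4], [146, 1.8, -2.2], 0.6]])

```text
time_s: 22.13
tcp_pos: [540.0, -278.9, 107.0]
eef_rot: [0.503, 0.499, 0.5, -0.498]
wrist_force: [-0.3, -0.7, -1.7]
finger_gap: 46.0
```

```bash
python3 go.py 538.8 -278.5 96 0.4; python3 -c "
from h import *
i=vision.capture('side')[:,:,::-1].copy(); cv2.imwrite('pics/i_raw.png',i)
t=vision.capture('top')[:,:,::-1].copy(); cv2.imwrite('pics/i_top.png',t)
b=lambda i,x,y,w,h,f:cv2.resize(i[y:y+h,x:x+w],None,fx=f,fy=f,interpolation=cv2.INTER_CUBIC)
cv2.imwrite('pics/i.png',np.hstack([b(i,325,260,80,100,6),b(t,385,195,50,100,6)]))"
```

```text
turn [-0.04  0.07 -0.21] shift [11.01 -1.25 -0.46]
t 22.1333 tcp [ 540.01 -278.94  107.02] yaw 0.3613995746586582 tilt [ 0. -0. -1.] q [-0.57  0.24  1.36  0.    1.54 -0.58] F [-0.29 -0.73 -1.73] gap 46.03259101617401
```

View pics/i.png

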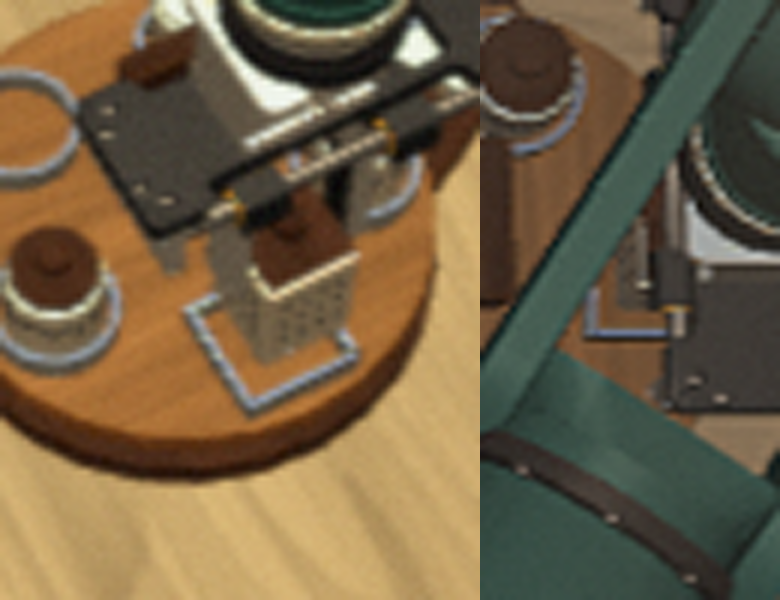

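```bash
python3 -c "
from h import *
th=np.radians(.4)
j=proj('side',np.r_[place([540,-278.9,th],sq(23,78)),place([540,-278.9,th],sq(23,139))]); k=proj('side',place([538.8,-278.5,th],sq(26.5,56)))
f=lambda p:((p-[325,260]+.5)*6-.5).round(0).tolist()
print('jar',f(j));print('col',f(k))"
```

```text
jar [[292.0, 244.0], [346.0, 323.0], [257.0, 367.0], [205.0, 286.0], [302.0, 173.0], [358.0, 253.0], [265.0, 298.0], [211.0, 215.0]]
col [[289.0, 260.0], [350.0, 350.0], [249.0, 400.0], [189.0, 308.0]]
```

The side view shows the jar's bottom corner over the collar, at crop (262,360) against the near collar corner at (252,408). That matches the robot-frame prediction to within reading error. I'll correct by 1 mm and lower.

>>> play_rows(plan=[[[0, 0, -0.2], [4, -1.2, -0.4], 0.6], [[0, 0, -0.2], [9, -1.2, -0.4], 0.6], [[0, 0, -0.2], [11, -1.2, -0.4], 0.6], [[0, 0, -0.2], [11, -1.2, -0.4], 0.6], [[0, 0, -0.2], [11, -1.2, -0.4], 0.6], [[0, 0, -0.2], [11, -1.2, -0.4], 0.6]])

```text
time_s: 22.73
tcp_pos: [538.6, -278.7, 95.6]
eef_rot: [0.502, 0.498, 0.501, -0.499]
wrist_force: [-0.2, 0.2, -2.7]
finger_gap: 46.0
```

```bash
python3 go.py 538.8 -278.5 77 0.4
```

```text
turn [-0.05  0.05  0.02] shift [18.64  0.19 -0.19]
t 22.7333 tcp [ 538.62 -278.67   95.64] yaw 0.34565471525113556 tilt [-0. -0. -1.] q [-0.57  0.25  1.38 -0.    1.52 -0.58] F [-0.2   0.19 -2.75] gap 46.009599040291974
```

>>> play_rows(plan=[[[0, 0, 0], [3, 0.2, -0.2], 0.6], [[0, 0, 0], [6, 0.2, -0.2], 0.6], [[0, 0, 0], [9, 0.2, -0.2], 0.6], [[0, 0, 0], [12, 0.2, -0.2], 0.6], [[0, 0, 0], [14, 0.2, -0.2], 0.6], [[0, 0, 0], [16, 0.2, -0.2], 0.6], [[0, 0, 0], [17, 0.2, -0.2], 0.6], [[0, 0, 0], [17, 0.2, -0.2], 0.6], [[0, 0, 0], [17, 0.2, -0.2], 0.6]])

```text
time_s: 23.48
tcp_pos: [538.8, -278.5, 78.6]
eef_rot: [0.502, 0.498, 0.501, -0.499]
wrist_force: [0.3, 0.1, -2.5]
finger_gap: 46.0
```

```bash
python3 go.py 538.8 -278.5 76 0.4
```

```text
turn [-0.06  0.05  0.02] shift [ 2.64 -0.01 -0.  ]
t 23.4833 tcp [ 538.81 -278.5    78.64] yaw 0.3423913482993784 tilt [-0. -0. -1.] q [-0.57  0.26  1.4  -0.    1.49 -0.58] F [ 0.3   0.07 -2.46] gap 45.96262792527233
```

The jar slid in with no contact force. I'll seat it gently.

>>> play_rows(plan=[[[0, 0, 0], [1, 0, 0], 0.6], [[0, 0, 0], [2, 0, 0], 0.6], [[0, 0, 0], [2.6, 0, 0], 0.6], [[0, 0, 0], [3.2, 0, 0], 0.6], [[0, 0, 0], [3.2, 0, 0], 0.6], [[0, 0, 0], [3.2, 0, 0], 0.6]])

```text
time_s: 23.98
tcp_pos: [539.0, -278.6, 75.9]
eef_rot: [0.502, 0.498, 0.501, -0.499]
wrist_force: [0.1, 0.7, -0.0]
finger_gap: 46.0
```

```bash
python3 go.py 538.8 -278.5 76 0.4
```

```text
turn [-0.05  0.07 -0.02] shift [-0.06 -0.2  -0.07]
t 23.9833 tcp [ 539.   -278.57   75.94] yaw 0.3457181981646945 tilt [ 0. -0. -1.] q [-0.57  0.26  1.4  -0.    1.48 -0.58] F [ 0.07  0.68 -0.02] gap 45.96369204722362
```

The weight is off the wrist, so the jar is seated. Next: release and rise.

>>> play_rows(plan=[[[0, 0, 0], [0, 0, 0], -1], [[0, 0, 0], [0, 0, 0], -1], [[0, 0, 0], [0, 0, 0], -1], [[0, 0, 0], [0, 0, 0], -1], [[0, 0, 0], [0, 0, 0], -1], [[0, 0, 0], [-20, 0, 0], -1], [[0, 0, 0], [-60, 0, 0], -1], [[0, 0, 0], [-100, 0, 0], -1], [[0, 0, 0], [-140, 0, 0], -1], [[0, 0, 0], [-165, 0, 0], -1], [[0, 0, 0], [-165, 0, 0], -1], [[0, 0, 0], [-165, 0, 0], -1], [[0, 0, 0], [-165, 0, 0], -1]])

```text
time_s: 25.07
tcp_pos: [538.6, -278.1, 239.6]
eef_rot: [0.501, 0.498, 0.502, -0.499]
wrist_force: [0.6, -0.3, -0.5]
finger_gap: 94.2
```

```bash
python3 go.py 538.2 -193.5 235 -89.6
```

```text
turn [89.94  0.06  0.05] shift [  4.56   0.16 -84.64]
t 25.0667 tcp [ 538.55 -278.14  239.57] yaw 0.34409706330799256 tilt [-0. -0. -1.] q [-0.57  0.21  1.13 -0.    1.8  -0.58] F [ 0.65 -0.28 -0.54] gap 94.18015019285755
```

>>> play_rows(plan=[[[90, 0, 0], [4, 0, -84.6], -1], [[90, 0, 0], [4, 0, -84.6], -1], [[90, 0, 0], [4, 0, -84.6], -1], [[90, 0, 0], [4, 0, -84.6], -1], [[90, 0, 0], [4, 0, -84.6], -1], [[90, 0, 0], [4, 0, -84.6], -1], [[90, 0, 0], [4, 0, -84.6], -1], [[90, 0, 0], [4, 0, -84.6], -1], [[90, 0, 0], [4, 0, -84.6], -1], [[90, 0, 0], [4, 0, -84.6], -1], [[90, 0, 0], [4, 0, -84.6], -1], [[90, 0, 0], [4, 0, -84.6], -1], [[90, 0, 0], [4, 0, -84.6], -1], [[90, 0, 0], [4, 0, -84.6], -1], [[90, 0, 0], [35, 0, -84.6], -1], [[90, 0, 0], [65, 0, -84.6], -1], [[90, 0, 0], [86, 0, -84.6], -1], [[90, 0, 0], [86, 0, -84.6], -1], [[90, 0, 0], [86, 0, -84.6], -1], [[90, 0, 0], [86, 0, -84.6], -1]])

```text
time_s: 26.73
tcp_pos: [538.2, -193.7, 154.2]
eef_rot: [-0.003, -0.707, -0.002, 0.707]
wrist_force: [-0.4, -0.1, 0.8]
finger_gap: 93.7
```

```bash
python3 go.py 538.2 -193.5 153 -89.6; python3 -c "
from h import *
cv2.imwrite('pics/j_raw.png',vision.capture('side')[:,:,::-1])"
```

```text
turn [-0.01  0.04 -0.02] shift [ 1.18 -0.21  0.03]
t 26.7333 tcp [ 538.23 -193.71  154.18] yaw -89.6053073451238 tilt [-0. -0. -1.] q [-0.44  0.15  1.38 -0.    1.62  1.12] F [-0.37 -0.09  0.78] gap 93.71836432702139
```

>>> play_rows(plan=[[[0, 0, 0], [1, -0.2, 0], 0], [[0, 0, 0], [1, -0.2, 0], 0.5], [[0, 0, 0], [1, -0.2, 0], 1], [[0, 0, 0], [1, -0.2, 0], 1], [[0, 0, 0], [1, -0.2, 0], 1], [[0, 0, 0], [1, -0.2, 0], 1], [[0, 0, 0], [1, -0.2, 0], 1], [[0, 0, 0], [1, -0.2, 0], 1], [[0, 0, 0], [1, -0.2, 0], 1], [[0, 0, 0], [1, -0.2, 0], 1], [[0, 0, 0], [1, -0.2, 0], 1], [[0, 0, 0], [1, -0.2, 0], 1], [[0, 0, 0], [1, -0.2, 0], 1], [[0, 0, 0], [1, -0.2, 0], 1], [[0, 0, 0], [1, -0.2, 0], 1], [[0, 0, 0], [1, -0.2, 0], 1], [[0, 0, 0], [1, -0.2, 0], 1], [[0, 0, 0], [1, -0.2, 0], 1]], force=25)

```text
time_s: 28.28
tcp_pos: [538.7, -193.5, 154.2]
eef_rot: [0.003, 0.707, 0.002, -0.707]
wrist_force: [0.2, 1.8, -0.4]
finger_gap: 15.8
```

```bash
python3 go.py 538.2 -193.5 153 28
```

```text
turn [-117.61    0.01   -0.09] shift [1.16 0.01 0.54]
t 28.2833 tcp [ 538.74 -193.49  154.16] yaw -89.60586223646693 tilt [ 0. -0. -1.] q [-0.44  0.15  1.38 -0.    1.62  1.12] F [ 0.24  1.76 -0.43] gap 15.759560460813418
```

>>> play_rows(plan=[[[-1, 0, 0], [0, 0, 0.5], 1], [[-3, 0, 0], [0, 0, 0.5], 1], [[-6, 0, 0], [0, 0, 0.5], 1], [[-10, 0, 0], [0, 0, 0.5], 1], [[-14, 0, 0], [0, 0, 0.5], 1], [[-18, 0, 0], [0, 0, 0.5], 1], [[-22, 0, 0], [0, 0, 0.5], 1], [[-26, 0, 0], [0, 0, 0.5], 1], [[-30, 0, 0], [0, 0, 0.5], 1], [[-34, 0, 0], [0, 0, 0.5], 1], [[-38, 0, 0], [0, 0, 0.5], 1], [[-42, 0, 0], [0, 0, 0.5], 1], [[-46, 0, 0], [0, 0, 0.5], 1], [[-50, 0, 0], [0, 0, 0.5], 1], [[-54, 0, 0], [0, 0, 0.5], 1], [[-57, 0, 0], [0, 0, 0.5], 1], [[-59, 0, 0], [0, 0, 0.5], 1], [[-60, 0, 0], [0, 0, 0.5], 1], [[-60, 0, 0], [0, 0, 0.5], 1]])

```text
time_s: 29.87
tcp_pos: [538.5, -193.1, 154.2]
eef_rot: [0.356, 0.611, 0.356, -0.611]
wrist_force: [1.0, 2.4, -0.5]
finger_gap: 15.7
```

```bash
python3 go.py 538.2 -193.5 154 28
```

```text
turn [-57.56   0.01  -0.1 ] shift [ 0.21 -0.1   0.51]
t 29.8667 tcp [ 538.54 -193.1   154.21] yaw -29.557419869590277 tilt [ 0. -0. -1.] q [-0.44  0.14  1.38  0.    1.62  0.07] F [ 0.96  2.44 -0.53] gap 15.6566036088478
```

>>> play_rows(plan=[[[-1, 0, 0], [0, 0, 0], 1], [[-3, 0, 0], [0, 0, 0], 1], [[-6, 0, 0], [0, 0, 0], 1], [[-10, 0, 0], [0, 0, 0], 1], [[-14, 0, 0], [0, 0, 0], 1], [[-18, 0, 0], [0, 0, 0], 1], [[-22, 0, 0], [0, 0, 0], 1], [[-26, 0, 0], [0, 0, 0], 1], [[-30, 0, 0], [0, 0, 0], 1], [[-34, 0, 0], [0, 0, 0], 1], [[-38, 0, 0], [0, 0, 0], 1], [[-42, 0, 0], [0, 0, 0], 1], [[-46, 0, 0], [0, 0, 0], 1], [[-50, 0, 0], [0, 0, 0], 1], [[-53, 0, 0], [0, 0, 0], 1], [[-55.5, 0, 0], [0, 0, 0], 1], [[-57, 0, 0], [0, 0, 0], 1], [[-57.6, 0, 0], [0, 0, 0], 1], [[-57.6, 0, 0], [0, 0, 0], 1], [[-57.6, 0, 0], [0, 0, 0], 1]])

```text
time_s: 31.53
tcp_pos: [538.1, -193.1, 154.2]
eef_rot: [0.606, 0.364, 0.606, -0.364]
wrist_force: [-1.4, 1.6, 0.5]
finger_gap: 15.6
```

```bash
python3 go.py 538.2 -193.5 154 28; python3 -c "
from h import *
i=vision.capture('side')[:,:,::-1].copy(); t=vision.capture('top')[:,:,::-1].copy()
cv2.imwrite('pics/k_side.png',i);cv2.imwrite('pics/k_top.png',t)
b=lambda i,x,y,w,h,f:cv2.resize(i[y:y+h,x:x+w],None,fx=f,fy=f,interpolation=cv2.INTER_CUBIC)
cv2.imwrite('pics/k.png',np.hstack([b(i,300,225,125,150,4),b(t,310,155,75,150,4)]))"
```

```text
turn [ 0.01  0.02 -0.04] shift [ 0.18 -0.13  0.41]
t 31.5333 tcp [ 538.12 -193.08  154.18] yaw 28.013566260264927 tilt [ 0. -0. -1.] q [-0.44  0.14  1.38  0.    1.62 -0.93] F [-1.36  1.64  0.54] gap 15.551377492372126
```

View pics/k.png

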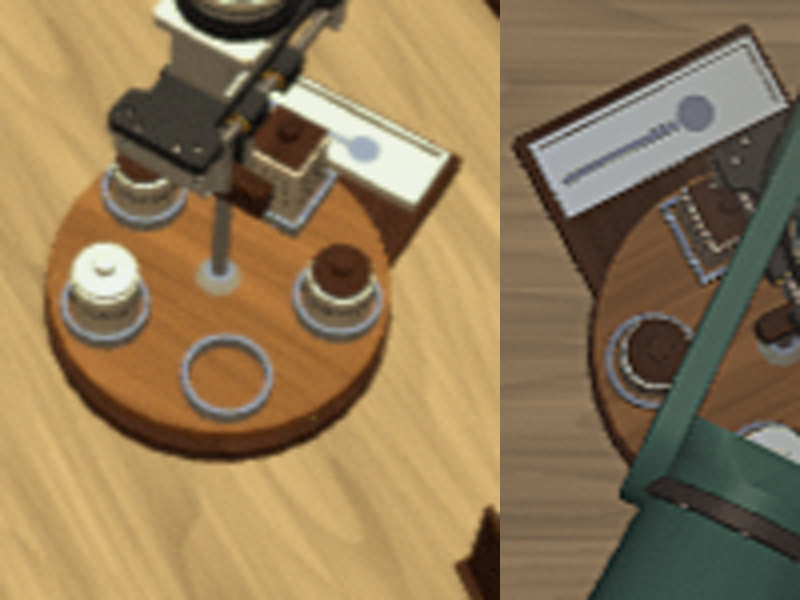

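The jar is upright in its well facing the dish, and the three round jars are in theirs. In the top crop the collar's side (665,205)-(708,280) runs parallel to the tongue's edge. One quick numeric check of the disc's angle.

```bash
python3 - <<'E'
from h import *
W=lambda d:[85*np.cos(np.radians(d)),85*np.sin(np.radians(d)),56]
p,e,r=fit([("side",[W(216),W(288),W(144)],unc(300,225,4,[[227,376],[337,300],[106,302]]))],[538,-193,.5]);print("disc side",p,np.degrees(p[2]),r)
E
python3 go.py 538.2 -193.5 154 28|tail -1
cat > /dev/null; python3 -c "
from h import *
a=cv2.imread('pics/side0.png');b=cv2.imread('pics/k_side.png');d=cv2.absdiff(a,b).max(2)>45
n,l,st,c=cv2.connectedComponentsWithStats(d.astype('uint8'));print(st[1:][st[1:,4]>12])"
```

```text
disc side [ 538.68 -197.2     0.47] 27.137732271757248 [-0.25  0.08  0.39 -0.18 -0.14  0.07]
t 31.6333 tcp [ 538.1  -193.07  154.17] yaw 28.01708485016662 tilt [ 0.  0. -1.] q [-0.44  0.14  1.38  0.    1.62 -0.93] F [-1.73  1.91  0.84] gap 15.502943214047505
[[   50    83   346   384 43496]
 [  113   140     6     7    21]
 [  121   248    31    33   306]
 [  131   248    16     4    54]
 [   86   293    24    42   553]
 [  117   306    30    20   403]
 [  179   316     9    16    71]
 [  129   326    26     8    90]
 [  112   337    21     8    87]]
```

The handle angle is 28.0° and the board's front is 28.0°. The rough side-view fit of 27.1° is within its reading error. Settle and hand in.

>>> play_rows(plan=[[[0, 0, 0], [0, 0, 0], 1], [[0, 0, 0], [0, 0, 0], 1], [[0, 0, 0], [0, 0, 0], 1], [[0, 0, 0], [0, 0, 0], 1]])

```text
time_s: 31.97
tcp_pos: [538.1, -193.1, 154.2]
eef_rot: [0.606, 0.364, 0.606, -0.364]
wrist_force: [-0.6, 2.8, 0.1]
finger_gap: 15.4
```

```bash
python3 go.py 538.2 -193.5 154 28|tail -1; python3 -c "
from bench import hand_in
print(hand_in())"
```

```text
t 31.9667 tcp [ 538.11 -193.07  154.16] yaw 28.01705275924584 tilt [ 0. -0. -1.] q [-0.44  0.14  1.38  0.    1.62 -0.93] F [-0.61  2.78  0.11] gap 15.388003306950335
the job is handed in; nothing more can be done
None
```

The sugar jar is in the square well, and the carousel is turned to the front and held by its handle. I handed it in at 32 s of the 67 s allowed.

**How I did it**
- The camera images were not accurate enough for the fit: the top camera read about 4 mm low in x at the jar.
- I therefore squeezed the jar, and then the carousel handle, lightly in two directions to get their exact positions. That means the handle was gripped briefly before the jar was placed, and it showed no measurable turn.
- The jar went into the well with no sideways force. The wrist load dropped to about zero at the expected height, so it is fully down.
- I then gripped the handle with 25 N and turned the carousel 117.6° anticlockwise.

**Last checks**
- **Angle:** the handle is at 28.0°, and the front measured from the top camera is 28.0°, with individual fits between 27.9° and 28.1°. A rough check of the disc from the side camera gave 27.1° and put its axis about 4 mm off. I trusted the gripper's value, because that check rests on three ring centres read by eye.
- **Jars:** the last pictures show the sugar jar upright in its well facing the dish, and the three round jars standing in theirs.
- **Other items:** I saw nothing else moved, but the arm hid part of both views, so I could not check everything on the table.
- **Hold:** wrist force was under 3 N at hand-in, with the handle still gripped.

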